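Turn the swivel hook home and hang the glass lifter

TASK

Swing the stand's two-pronged swivel hook counter-clockwise (seen from above) round towards the robot's side of the bench, on through the stiff last few degrees until it comes up solid on its stop, never loading it with more than 25 N. Then hang the suction lifter upright in the hook by its neck: slide the neck in between the prongs to the end of the slot and lower it gently until its grip rests flat on both prongs, behind their upturned tips. Leave the hook home, and do not shift the other things on the bench.

Things in the scene. Friction and masses are not known exactly. Their poses are not given: they have to be found in the camera images.
- fork: Steel two-pronged swivel hook turning on top of a fixed 20 mm post (foot 110 mm across, 16 high). Origin: on the turning axis at the hook's underside, 150 mm above the bench; z up; its -x points out along the hook to the open end. Hub 32 mm across, 20 high; a bar 36 wide, 12 thick runs from it to 93 mm from the axis. Starts pointing to the robot's left (+y), up to 41 degrees either way; turns ccw.
- fork_tip (a point): Middle of the hook's open end, 93 mm from the turning axis, level with the bar's top. From 60 to 93 mm the bar is split into two prongs, each 9 mm wide, with an open slot 18 mm wide between; the last 5 mm of each prong turns up 5 mm above the bar's top. Turning friction is about 0.3 N m (4 N at 75 mm from the axis); the hook stays where it is left. Axes as the hook's.
- seat (a joint): Hook pressed into its tapered seat, rad: 0 until it gets there, 0.06 on its stop, to 0.09 under a hard push (turning it back later leaves this reading). The stop is 1.3 to 2.0 rad ccw of the start, with the hook pointing at the robot's side (-x) give or take 17 degrees; no pose shows it, it must be felt. The last 0.06 rad (4.5 mm at 75 mm) take about 0.7 N m (9 N at 75 mm), then it is solid.
- fork_nest (a point): Where the lifter hangs: on the slot's centre line, 68.5 mm from the turning axis, level with the top of the prongs (162 mm above the bench). Axes as the hook's. When the neck touches the end of the slot, the lifter's axis is 2 mm nearer to the turning axis than this point.
- lifter_grip (a point): Suction lifter for glass, 141 mm tall, round about its z, standing on its cup at the robot's left or right, 0.18 to 0.35 kg. The point is the centre of its upright black grip, 34 mm across, 56 tall: 113 mm above the cup's underside, 28 mm above the grip's flat underside. Under the grip a bare neck 13 mm thick, 61 mm long, then a rubber cup 68 mm across, 24 high.
- jar: bystander: glass jar with a steel lid, 64 mm across, 100 mm tall; origin under its centre
- sanding_block: bystander: cork sanding block 110 x 60 x 32 mm, lying; origin under its centre
- tape: bystander: roll of paper tape lying flat, 90 mm across, 25 mm high; origin under its centre
- brush: bystander: brush lying on the bench, along its x axis
- screwdriver: bystander: screwdriver lying on the bench, along its x axis
- offcut: bystander: wooden offcut 80 x 45 x 22 mm, lying; origin under its centre
- bench (a point): A fixed point on the bench top beneath the middle of the work area; its axes are the world's (x away from the robot, y to its left).
Not all that is in view belongs to the job. Leave any blue look-alike of the part that bears lifter_grip alone. What is shaped like the part that bears fork but orange is not meant.

How it is judged:
By the outcome, as a careful person would: the job done as asked, in the order asked, and still so for the second after the job is handed in, with the robot touching nothing.
It also fails if it takes over 72 s, if anything falls off the work surface, if the arm or the gripper's body presses on something with over 40 N, if the wrist force passes 120 N, or if a joint passes its speed limit or range.

ROBOT

A 6-joint arm with a two-finger parallel gripper is mounted at the origin on the work surface. World frame = base frame: x ahead of the robot, y to its left, z up, the work surface at z = 0. Lengths are in m, angles in rad, forces in N, time in s.
With the tool pointing down it reaches from about 0.275 to 1 m from the base axis. Payload 8.4 kg.
Tool frame: the origin (TCP) lies between the finger pads; the fingertips stand 25 mm ahead of it and the grasp point (between the pads) lies 6 mm ahead of it; z points along the fingers, y is the line along which they close (so a half turn about z gives the same grasp; the last joint's range is limited). The gripper opens to 85 mm and grips with 20 to 120 N. Pads are 22 mm wide; open, the fingers measure 114 mm over their backs; the gripper's body (76 mm by 85 mm) begins 54 mm behind the grasp point. The pads swing forward as they close: fully open they stand 13 mm farther back than shut.
Start: joints at [-1.163, 0.353, 1.633, -0, 1.155, -0.002], TCP at [0.249, -0.573, 0.256] pointing down, gripper open.
Joint ranges: [-2.63, 2.63], [-0.92, 2.1], [0.06, 2.66], [-1.3, 4.44], [0, 2.69], [-3.02, 3.02]. Speed limits (rad/s): [2.22, 2.22, 2.79, 3.14, 3.14, 3.14].

INTERFACE

Orientations are given as a unit quaternion [x, y, z, w].
In Python, from cell import robot gives the robot as it stands.
- The arm moves only by the tool send_rows, never from a script. Its argument "commands" is one flat list of numbers, 5 for each row, row after row: the shift along the tool's x, y, z in m, then the turn about the tool's z in rad, then the closure in counts, from 0 (fully open) to 255 (shut). A call has 1 to 8 rows; each row shifts and turns the commanded pose from where the row before left it, along the tool's axes as they then stand; what a row does not reach is not made up. A row lasts 1/8 s, in which the tool goes at most 62.5 mm and 10.7 degrees, less where a joint would pass 70% of its speed; a pose out of reach is approached as far as the arm can. A call is refused whole if a number of a shift passes 0.0625 or a number of a turn 0.188, either way. A call with a gripper value outside its range is refused whole. The fingers move at their own pace and stop on an object; "grip_force" is the grip in N (left out, the last holds). Time passes only in rows, so rows that do not move let the fingers close. It gives the time, the measured TCP pose, the force, the opening and the grip force at its end, in the units of the state.
- robot.read_state(): the state, without advancing time (a new reading comes with each control period).
- robot.grab_frame(name): name is "side" or "top" or "wrist"; returns the picture (400x640x3 uint8, red, green, blue); there is no depth.
- robot.calibration(name): a dict with "K" (3x3 intrinsics, pixels), "world_to_cam" (4x4, takes a point from world to camera coordinates). Camera axes: x right, y down, z forward; pixel columns grow to the right and rows downward; lengths in m; the calibration is good to about 2 mm. A picture is of the moment at which its call begins: read the wrist's pose just before it. calibration takes no time and is no camera call; for the wrist camera it gives the pose at the moment of the call.
- robot.job_done(): hands the job in; it is judged then, once.
The state is a dict: "t": time; "joint_pos": joint angles; "joint_vel": joint speeds; "joint_efforts": joint torques, N m; "ee_pos": TCP position; "orientation": TCP orientation; "contact_force": force on the tool from outside, world axes, zero at the start; "ft_torque": the same for the moment, N m; "gripper_width": opening from 0.0 (shut) to 1.0 (fully open); "finger_force": force on a finger pad.
Only numpy, scipy, OpenCV 4.12 (cv2) and the standard library are available. Lean on these libraries where they do the work, as an engineer would, in place of code of your own. Each camera call takes 0.05 s, during which the arm holds its last target. There are 200 camera calls.

## Working session

There is one attempt and no reset: what is moved stays moved. The work goes in short steps, Python scripts to look and compute and a tool call to move; the robot and the scene stay as the last step left them, time stands still between calls to the robot, and variables do not carry over. Pictures are saved under pics/ and viewed, at most 10 in all, crops included, and the job is handed in when it is done.

Besides the shell and the picture viewer there is one more tool, called by a JSON object that holds its "name" and its "arguments", one argument or row to a line. send_rows: Moves the arm, as the interface text tells. Its arguments: {"type":"object","properties":{"commands":{"type":"array"},"grip_force":{"type":"number"}},"required":["commands"]}

```bash
mkdir -p pics
cat > h.py <<'E'
import numpy as np,cv2
from cell import robot
def snap(n,f):
    im=robot.grab_frame(n); cv2.imwrite('pics/'+f,im[:,:,::-1]); return im
def ray(n,u,v,z,c=None):
    c=c or robot.calibration(n); K=np.array(c['K']);T=np.array(c['world_to_cam'])
    d=T[:3,:3].T@np.linalg.solve(K,[u,v,1]); o=-T[:3,:3].T@T[:3,3]
    return o+d*(z-o[2])/d[2]
def proj(n,p):
    c=robot.calibration(n); q=np.array(c['world_to_cam'])@np.append(p,1); q=np.array(c['K'])@q[:3]; return q[:2]/q[2]
def st():
    s=robot.read_state(); print('t',s['t'],'p',np.round(s['ee_pos'],4),'q',np.round(s['orientation'],4),'F',np.round(s['contact_force'],1),'M',np.round(s['ft_torque'],2),'j',np.round(s['joint_pos'],3),'w',s['gripper_width'],s['finger_force']); return s
E
python3 - <<'E'
from h import *
snap('top','t0.png');snap('side','s0.png');st()
for n in('top','side'):
    c=robot.calibration(n);T=np.array(c['world_to_cam']);print(n,np.round(c['K'],1).tolist(),np.round(-T[:3,:3].T@T[:3,3],3),np.round(T[:3,:3],2).tolist())
E
```

```text
t 0.1 p [ 0.2489 -0.5729  0.2556] q [ 9.791e-01  2.035e-01 -1.000e-04 -6.000e-04] F [-0.6  0.7  0.2] M [ 0.02 -0.05 -0.02] j [-1.163  0.354  1.634 -0.     1.155 -0.002] w 0.9973967767449498 0.0
top [[464.4, 0.0, 320.5], [0.0, 464.4, 200.9], [0.0, 0.0, 1.0]] [ 0.381 -0.037  1.381] [[-0.01, -1.0, 0.01], [-0.99, 0.01, -0.11], [0.11, -0.01, -0.99]]
side [[476.9, 0.0, 314.1], [0.0, 476.9, 202.1], [0.0, 0.0, 1.0]] [0.278 0.819 0.707] [[-0.96, -0.3, 0.0], [-0.17, 0.53, -0.83], [0.24, -0.8, -0.55]]
```

View pics/t0.png

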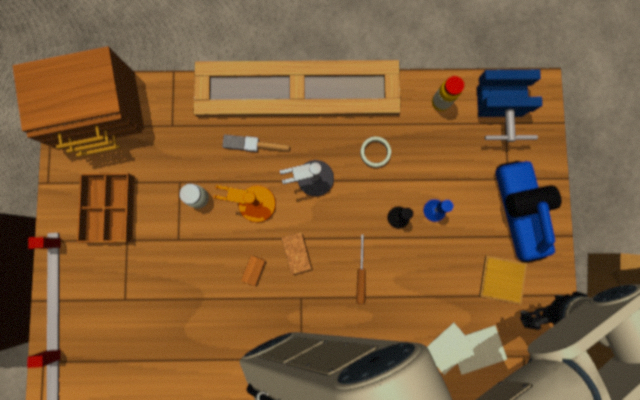

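View pics/s0.png

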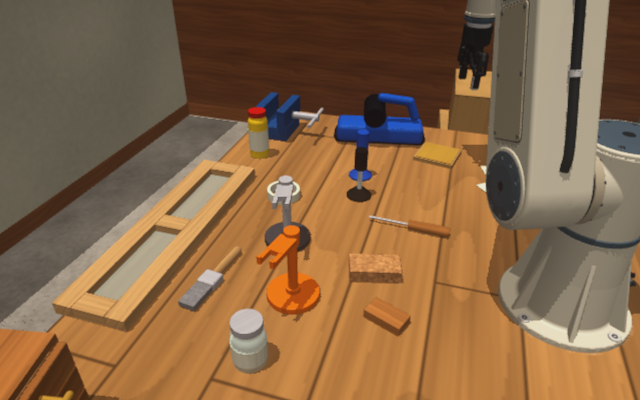

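The top view shows the grey hook with its hub near (313,170) and its tips near (283,175). The orange look-alike is at (255,203), the black lifter at (402,215), and the blue look-alike at (437,210). I'll enlarge this region to measure it.

Run:
```python
from h import *
a=cv2.imread('pics/t0.png')[145:245,270:460]; a=cv2.resize(a,None,fx=4,fy=4,interpolation=cv2.INTER_CUBIC)
b=cv2.imread('pics/s0.png')[120:260,250:390]; b=cv2.resize(b,(400,400),interpolation=cv2.INTER_CUBIC)
a=cv2.copyMakeBorder(a,0,0,0,40,cv2.BORDER_CONSTANT)
cv2.imwrite('pics/c0.png',a)
for n,l in (('hub .170',((314,167,.17),)),('tips .165',((283,175,.165),)),('foot',((315,180,.016),)),('lift',((400,217,.024),(407,213,.141)))):
    print(n,[np.round(ray('top',*p),4) for p in l])
```

```text
hub .170 [array([ 0.6084, -0.0299,  0.17  ])]
tips .165 [array([0.5886, 0.0525, 0.165 ])]
foot [array([ 0.598 , -0.0316,  0.016 ])]
lift [array([ 0.4846, -0.2799,  0.024 ]), array([ 0.4862, -0.2781,  0.141 ])]
```

View pics/c0.png

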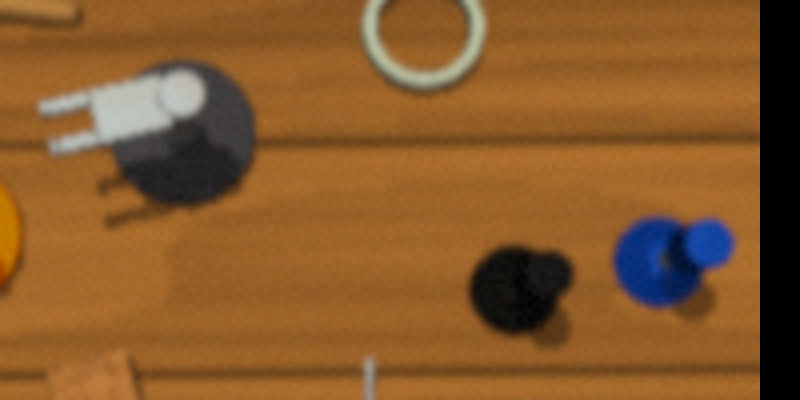

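The crop gives hub top (315.5,168.5), tip midpoint (281.5,177), foot (316,178.5), lifter grip top (407,213) and cup (398.5,217) in full-image pixels.

Run:
```python
from h import *
h=ray('top',315.5,168.5,.17);f=ray('top',316,178.5,.016);t=ray('top',281.5,176.9,.167)
print(h,f,t,np.degrees(np.arctan2(*(t-h)[1::-1])),np.linalg.norm((t-h)[:2]))
print('lift',ray('top',407,213,.141),ray('top',398.5,217.2,.024))
print('blue',ray('top',447.2,206,.141),'orange hub',ray('top',262,198,.17),ray('top',220,190,.167))
print('side hub',proj('side',[h[0],h[1],.17]),'side lift',proj('side',[.486,-.279,.141]),proj('side',[.486,-.279,0.012]))
c=(h+f)/2
phi=np.arctan2(*(t-c)[1::-1]); r=np.array([np.cos(phi),np.sin(phi)]); tan=np.array([-r[1],r[0]])
p=c[:2]+.075*r-.045*tan
print('phi',np.degrees(phi),'start pt',p, 'axis',c)
s=st()
from scipy.spatial.transform import Rotation as R
Rm=R.from_quat(s['orientation']).as_matrix()
print(Rm.T@(np.array([p[0],p[1],.256])-s['ee_pos']))
```

```text
[ 0.60434922 -0.03386023  0.17      ] [ 0.60252222 -0.03462344  0.016     ] [0.58321367 0.05631472 0.167     ] 103.1910844020199 0.09261875650986252
lift [ 0.48623578 -0.27814195  0.141     ] [ 0.48403541 -0.27550652  0.024     ]
blue [ 0.50402615 -0.38697188  0.141     ] orange hub [0.52713461 0.10731452 0.17      ] [0.54982556 0.21834204 0.167     ]
side hub [286.10785133 177.60388314] side lift [361.57867404 148.49975595] [358.82507536 190.59970897]
phi 102.58810057454048 start pt [0.63100847 0.04876264] axis [ 0.60343572 -0.03424184  0.093     ]
t 0.1 p [ 0.2489 -0.5729  0.2556] q [ 9.791e-01  2.035e-01 -1.000e-04 -6.000e-04] F [-0.6  0.7  0.2] M [ 0.02 -0.05 -0.02] j [-1.163  0.354  1.634 -0.     1.155 -0.002] w 0.9973967767449498 0.0
[ 5.98193106e-01 -4.17913596e-01  1.45078757e-04]
```

{"name": "send_rows", "arguments": {
  "commands": [0.046,-0.032,0,0,255,0.046,-0.032,0,0,255,0.046,-0.032,0,0,255,0.046,-0.032,0,0,255,0.046,-0.032,0,0,255,0.046,-0.032,0,0,255,0.046,-0.032,0,0,255,0.046,-0.032,0,0,255],
  "grip_force": 30
}}

```text
t: 1.1
ee_pos: [0.4851, -0.1901, 0.2562]
orientation: [0.979, 0.203, -0.0, 0.0]
contact_force: [0.9, -0.8, -0.9]
gripper_width: 0.004
finger_force: 0.0
```

{"name": "send_rows", "arguments": {
  "commands": [0.046,-0.032,0,0,255,0.046,-0.032,0,0,255,0.046,-0.032,0,0,255,0.046,-0.033,0,0,255,0.046,-0.033,0,0,255,0,0,0,0.095,255,0,0,0,0.095,255,0,0,0,0,255]
}}

```text
t: 2.1
ee_pos: [0.6307, 0.0486, 0.2558]
orientation: [0.994, 0.11, -0.0, -0.0]
contact_force: [0.3, -0.1, 0.6]
gripper_width: -0.003
finger_force: 0.0
```

Run:
```python
from h import *
st();snap('top','t1.png')
```

```text
t 2.1 p [0.6307 0.0486 0.2558] q [ 9.939e-01  1.101e-01 -4.000e-04 -0.000e+00] F [ 0.3 -0.1  0.6] M [-0.05  0.04  0.01] j [0.074 0.366 1.616 0.    1.161 1.425] w -0.002577430075435178 0.0
```

{"name": "send_rows", "arguments": {
  "commands": [0,0,0.04,0,255,0,0,0.04,0,255,0,0,0.014,0,255,-0.006,0,0,0,255,-0.004,0,0,0,255,-0.002,0,0,0,255,-0.002,0,0,0,255,-0.002,0,0,0,255]
}}

```text
t: 3.15
ee_pos: [0.6166, 0.0452, 0.1632]
orientation: [0.994, 0.11, 0.002, -0.0]
contact_force: [4.8, 2.8, 0.2]
gripper_width: 0.001
finger_force: 2.4
```

{"name": "send_rows", "arguments": {
  "commands": [-0.0038,-0.0012,0,-0.05,255,-0.0038,-0.0012,0,-0.05,255,-0.0038,-0.0012,0,-0.05,255]
}}

```text
t: 3.52
ee_pos: [0.6047, 0.0459, 0.1631]
orientation: [0.983, 0.185, 0.002, -0.0]
contact_force: [3.7, 3.0, 1.1]
gripper_width: -0.0
finger_force: 2.5
```

{"name": "send_rows", "arguments": {
  "commands": [-0.0076,-0.0025,0,-0.1,255,-0.0076,-0.0025,0,-0.1,255,-0.0076,-0.0025,0,-0.1,255,-0.0076,-0.0025,0,-0.1,255,-0.0076,-0.0025,0,-0.1,255,-0.0076,-0.0025,0,-0.1,255]
}}

```text
t: 4.28
ee_pos: [0.5597, 0.0314, 0.1631]
orientation: [0.884, 0.468, 0.002, 0.001]
contact_force: [5.1, 0.9, 0.4]
gripper_width: -0.0
finger_force: 2.0
```

Run:
```python
from h import *
st();im=snap('top','t2.png');c=im[130:250,220:380]
cv2.imwrite('pics/c2.png',cv2.resize(c,None,fx=5,fy=5,interpolation=cv2.INTER_CUBIC)[:,:,::-1])
```

```text
t 4.275 p [0.5597 0.0314 0.1631] q [8.839e-01 4.677e-01 1.800e-03 7.000e-04] F [5.1 0.9 0.4] M [ 0.25 -0.78  0.03] j [0.053 0.36  1.858 0.    0.92  0.651] w -0.00041727822795082763 2.011503204703331
```

View pics/c2.png

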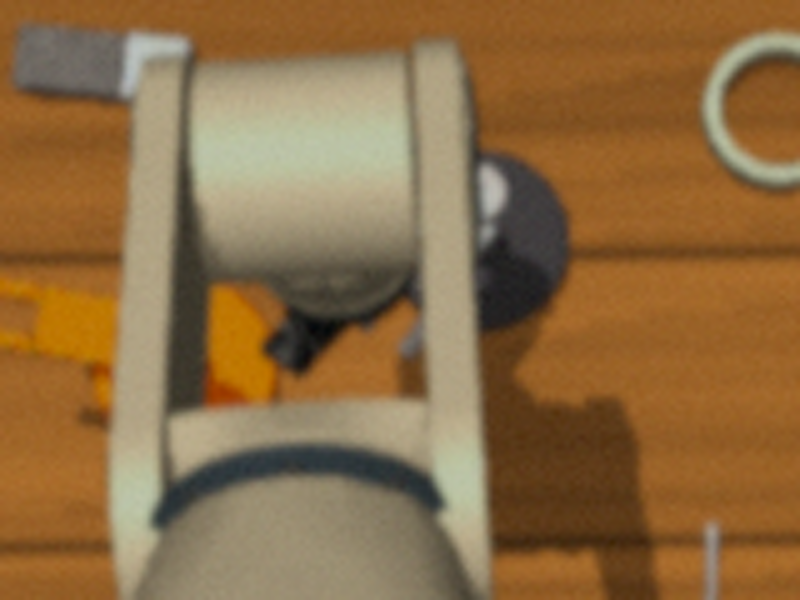

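{"name": "send_rows", "arguments": {
  "commands": [-0.0076,-0.0025,0,-0.1,255,-0.0076,-0.0025,0,-0.1,255,-0.0076,-0.0025,0,-0.1,255,-0.0076,-0.0025,0,-0.1,255]
}}

```text
t: 4.82
ee_pos: [0.5373, 0.0088, 0.1629]
orientation: [0.774, 0.633, 0.001, 0.001]
contact_force: [3.7, 3.4, 1.9]
gripper_width: -0.0
finger_force: 2.0
```

{"name": "send_rows", "arguments": {
  "commands": [-0.0019,-0.0006,0,-0.025,255,-0.0019,-0.0006,0,-0.025,255]
}}

```text
t: 5.08
ee_pos: [0.5349, 0.0052, 0.1626]
orientation: [0.759, 0.651, 0.001, 0.0]
contact_force: [2.4, 2.9, 2.5]
gripper_width: -0.001
finger_force: 1.9
```

{"name": "send_rows", "arguments": {
  "commands": [-0.0019,-0.0006,0,-0.025,255,-0.0019,-0.0006,0,-0.025,255]
}}

```text
t: 5.32
ee_pos: [0.5325, 0.0014, 0.1623]
orientation: [0.742, 0.671, 0.0, -0.0]
contact_force: [2.6, 3.6, 3.1]
gripper_width: -0.0
finger_force: 1.9
```

{"name": "send_rows", "arguments": {
  "commands": [-0.0019,-0.0006,0,-0.025,255,-0.0019,-0.0006,0,-0.025,255]
}}

```text
t: 5.58
ee_pos: [0.5309, -0.0024, 0.1623]
orientation: [0.724, 0.689, -0.0, -0.0]
contact_force: [2.0, 3.6, 2.2]
gripper_width: -0.002
finger_force: 1.9
```

{"name": "send_rows", "arguments": {
  "commands": [-0.0019,-0.0006,0,-0.025,255]
}}

```text
t: 5.7
ee_pos: [0.5301, -0.0043, 0.1622]
orientation: [0.716, 0.698, -0.0, -0.0]
contact_force: [2.9, 3.7, 2.2]
gripper_width: 0.002
finger_force: 1.9
```

{"name": "send_rows", "arguments": {
  "commands": [-0.0019,-0.0006,0,-0.025,255]
}}

```text
t: 5.82
ee_pos: [0.5294, -0.0062, 0.1622]
orientation: [0.707, 0.707, -0.0, -0.0]
contact_force: [2.1, 3.8, 2.3]
gripper_width: -0.002
finger_force: 1.9
```

{"name": "send_rows", "arguments": {
  "commands": [-0.0019,-0.0006,0,-0.025,255]
}}

```text
t: 5.95
ee_pos: [0.5288, -0.0081, 0.1622]
orientation: [0.698, 0.716, -0.0, -0.0]
contact_force: [1.7, 4.0, 2.8]
gripper_width: -0.001
finger_force: 2.0
```

{"name": "send_rows", "arguments": {
  "commands": [-0.0019,-0.0006,0,-0.025,255,-0.0019,-0.0006,0,-0.025,255]
}}

```text
t: 6.2
ee_pos: [0.5277, -0.012, 0.1622]
orientation: [0.68, 0.733, -0.0, -0.0]
contact_force: [0.4, 3.6, 2.4]
gripper_width: 0.003
finger_force: 2.1
```

{"name": "send_rows", "arguments": {
  "commands": [-0.0019,-0.0006,0,-0.025,255]
}}

```text
t: 6.32
ee_pos: [0.5272, -0.0139, 0.1622]
orientation: [0.671, 0.742, -0.0, -0.0]
contact_force: [0.2, 3.8, 2.8]
gripper_width: -0.002
finger_force: 2.1
```

{"name": "send_rows", "arguments": {
  "commands": [-0.0019,-0.0006,0,-0.025,255]
}}

```text
t: 6.45
ee_pos: [0.5267, -0.0158, 0.1622]
orientation: [0.661, 0.75, -0.0, -0.0]
contact_force: [-0.3, 3.7, 3.6]
gripper_width: 0.0
finger_force: 2.1
```

{"name": "send_rows", "arguments": {
  "commands": [-0.0015,-0.0004,0,-0.02,255]
}}

```text
t: 6.58
ee_pos: [0.5265, -0.0174, 0.1621]
orientation: [0.654, 0.757, -0.0, -0.0]
contact_force: [-2.4, 5.8, 2.5]
gripper_width: 0.001
finger_force: 2.2
```

{"name": "send_rows", "arguments": {
  "commands": [-0.0015,-0.0004,0,-0.02,255]
}}

```text
t: 6.7
ee_pos: [0.5262, -0.0189, 0.1621]
orientation: [0.646, 0.763, -0.0, -0.0]
contact_force: [-2.3, 4.2, 3.2]
gripper_width: 0.006
finger_force: 2.3
```

{"name": "send_rows", "arguments": {
  "commands": [-0.001,-0.0003,0,-0.013,255]
}}

```text
t: 6.82
ee_pos: [0.5261, -0.0199, 0.1621]
orientation: [0.641, 0.767, -0.0, -0.0]
contact_force: [-3.7, 3.5, 3.2]
gripper_width: 0.0
finger_force: 2.4
```

{"name": "send_rows", "arguments": {
  "commands": [-0.001,-0.0003,0,-0.013,255]
}}

```text
t: 6.95
ee_pos: [0.5259, -0.021, 0.1621]
orientation: [0.637, 0.771, -0.0, -0.001]
contact_force: [-3.1, 4.6, 2.9]
gripper_width: 0.001
finger_force: 2.4
```

{"name": "send_rows", "arguments": {
  "commands": [-0.0015,-0.0004,0,-0.02,255]
}}

```text
t: 7.08
ee_pos: [0.5257, -0.0225, 0.1621]
orientation: [0.629, 0.778, -0.0, -0.001]
contact_force: [-3.8, 5.9, 3.0]
gripper_width: 0.002
finger_force: 2.9
```

{"name": "send_rows", "arguments": {
  "commands": [-0.0012,-0.0004,0,-0.016,255]
}}

```text
t: 7.2
ee_pos: [0.5255, -0.0233, 0.162]
orientation: [0.623, 0.782, -0.0, -0.001]
contact_force: [-3.2, 9.0, 3.0]
gripper_width: -0.001
finger_force: 5.0
```

{"name": "send_rows", "arguments": {
  "commands": [-0.0012,-0.0004,0,-0.016,255]
}}

```text
t: 7.32
ee_pos: [0.5253, -0.0243, 0.162]
orientation: [0.616, 0.787, 0.0, -0.001]
contact_force: [-2.4, 10.2, 3.9]
gripper_width: 0.003
finger_force: 5.1
```

{"name": "send_rows", "arguments": {
  "commands": [-0.001,-0.0003,0,-0.013,255]
}}

```text
t: 7.45
ee_pos: [0.5252, -0.0253, 0.162]
orientation: [0.611, 0.791, 0.0, -0.001]
contact_force: [-3.6, 9.2, 4.0]
gripper_width: 0.0
finger_force: 5.1
```

{"name": "send_rows", "arguments": {
  "commands": [-0.001,-0.0003,0,-0.013,255]
}}

```text
t: 7.58
ee_pos: [0.5251, -0.0263, 0.162]
orientation: [0.606, 0.795, -0.0, -0.001]
contact_force: [-3.4, 10.1, 4.3]
gripper_width: 0.0
finger_force: 5.1
```

{"name": "send_rows", "arguments": {
  "commands": [-0.0006,-0.0002,0,-0.008,255]
}}

```text
t: 7.7
ee_pos: [0.5251, -0.0269, 0.162]
orientation: [0.603, 0.798, -0.0, -0.001]
contact_force: [-4.4, 9.6, 4.0]
gripper_width: 0.001
finger_force: 5.0
```

{"name": "send_rows", "arguments": {
  "commands": [-0.0006,-0.0002,0,-0.008,255]
}}

```text
t: 7.82
ee_pos: [0.5251, -0.0276, 0.162]
orientation: [0.6, 0.8, -0.0, -0.001]
contact_force: [-4.3, 8.7, 4.4]
gripper_width: 0.003
finger_force: 5.0
```

{"name": "send_rows", "arguments": {
  "commands": [-0.0005,0,0,0,255]
}}

```text
t: 7.95
ee_pos: [0.5251, -0.0281, 0.162]
orientation: [0.6, 0.8, -0.0, -0.001]
contact_force: [-4.5, 8.9, 4.0]
gripper_width: 0.002
finger_force: 5.1
```

{"name": "send_rows", "arguments": {
  "commands": [-0.0005,0,0,0,255]
}}

```text
t: 8.07
ee_pos: [0.5251, -0.0284, 0.162]
orientation: [0.6, 0.8, -0.0, -0.001]
contact_force: [-5.1, 9.6, 4.5]
gripper_width: -0.004
finger_force: 5.8
```

{"name": "send_rows", "arguments": {
  "commands": [-0.0005,0,0,0,255]
}}

```text
t: 8.2
ee_pos: [0.5251, -0.0287, 0.1619]
orientation: [0.6, 0.8, -0.0, -0.002]
contact_force: [-6.2, 11.4, 4.9]
gripper_width: 0.003
finger_force: 6.4
```

{"name": "send_rows", "arguments": {
  "commands": [-0.0004,0,0,0,255]
}}

```text
t: 8.32
ee_pos: [0.5252, -0.0289, 0.1619]
orientation: [0.6, 0.8, 0.0, -0.002]
contact_force: [-5.4, 12.4, 5.0]
gripper_width: 0.001
finger_force: 6.8
```

{"name": "send_rows", "arguments": {
  "commands": [-0.0006,0,0,0,255]
}}

```text
t: 8.45
ee_pos: [0.5252, -0.0293, 0.1619]
orientation: [0.6, 0.8, 0.0, -0.002]
contact_force: [-5.9, 13.5, 4.4]
gripper_width: -0.002
finger_force: 7.6
```

{"name": "send_rows", "arguments": {
  "commands": [-0.0006,0,0,0,255]
}}

```text
t: 8.57
ee_pos: [0.5252, -0.0297, 0.1618]
orientation: [0.6, 0.8, 0.0, -0.002]
contact_force: [-5.1, 15.2, 5.1]
gripper_width: 0.003
finger_force: 8.3
```

{"name": "send_rows", "arguments": {
  "commands": [-0.0006,0,0,0,255,0,0,0,0,255]
}}

```text
t: 8.82
ee_pos: [0.5252, -0.03, 0.1618]
orientation: [0.6, 0.8, 0.0, -0.002]
contact_force: [-6.1, 15.0, 5.5]
gripper_width: -0.001
finger_force: 8.6
```

{"name": "send_rows", "arguments": {
  "commands": [0.004,0,0,0,255,0.01,0,0,0,255,0.01,0,0,0,255,0,0,-0.04,0,255,0,0,-0.05,0,100,0,0,0,0,0]
}}

```text
t: 9.57
ee_pos: [0.5225, -0.0086, 0.256]
orientation: [0.6, 0.8, 0.002, 0.003]
contact_force: [-0.5, -0.9, -0.8]
gripper_width: 0.421
finger_force: 0.0
```

Run:
```python
from h import *
from scipy.spatial.transform import Rotation as R
s=st()
Rm=R.from_quat(s['orientation']).as_matrix();print('yaw',np.arctan2(Rm[1,0],Rm[0,0]))
print(Rm.T@(np.array([.486,-.277,.25])-s['ee_pos']))
```

```text
t 9.575 p [ 0.5225 -0.0086  0.256 ] q [0.5998 0.8002 0.002  0.003 ] F [-0.5 -0.9 -0.8] M [-0.02  0.04 -0.  ] j [-0.019  0.19   1.856 -0.     1.088 -0.303] w 0.42149402781186673 0.0
yaw 1.8551835950366355
[-0.24736203 -0.11035347  0.00587398]
```

{"name": "send_rows", "arguments": {
  "commands": [-0.0494,-0.0221,0,0,0,-0.0494,-0.0221,0,0,0,-0.0494,-0.0221,0,0,0,-0.0494,-0.0221,0,0,0,-0.0494,-0.0221,0,0,0,0,0,0,0.175,0,0,0,0,0.175,0,0,0,0,0.175,0]
}}

```text
t: 10.58
ee_pos: [0.4829, -0.2768, 0.2511]
orientation: [0.789, 0.615, -0.0, -0.001]
contact_force: [-0.4, -0.4, -0.4]
gripper_width: 1.001
finger_force: 0.0
```

{"name": "send_rows", "arguments": {
  "commands": [0,0,0,0.175,0,0,0,0,0.175,0,0,0,0,0.175,0,0,0,0,0.175,0,0,0,0,0.175,0,0,0,0,0.171,0,0,0,0,0,0]
}}

```text
t: 11.45
ee_pos: [0.4831, -0.2765, 0.2514]
orientation: [0.99, 0.142, -0.001, -0.0]
contact_force: [-0.0, 0.1, -0.3]
gripper_width: 1.003
finger_force: 0.0
```

Run:
```python
from h import *
s=st();im=snap('wrist','w3.png')
c=robot.calibration('wrist');T=np.array(c['world_to_cam']);print(np.round(-T[:3,:3].T@T[:3,3],3),np.round(T[:3,:3],2).tolist())
print('lifter pred',proj('wrist',[.486,-.277,.141]),proj('wrist',[.486,-.277,0]))
t=snap('top','t3.png')
a=cv2.resize(t[140:240,270:400],None,fx=4,fy=4,interpolation=cv2.INTER_CUBIC)
b=cv2.resize(im,(520,325))
cv2.imwrite('pics/c3.png',np.vstack([a[:270],b])[:,:,::-1])
```

```text
t 11.45 p [ 0.4831 -0.2765  0.2514] q [ 9.899e-01  1.421e-01 -5.000e-04 -3.000e-04] F [-0.   0.1 -0.3] M [ 0.04  0.06 -0.04] j [-0.522  0.253  1.785 -0.     1.104  0.763] w 1.0031721747176616 0.0
[ 0.546 -0.257  0.37 ] [[0.28, -0.96, 0.0], [-0.93, -0.27, 0.26], [-0.25, -0.07, -0.97]]
lifter pred [322.1017493  206.33553499] [320.97338818 173.33938896]
```

View pics/c3.png

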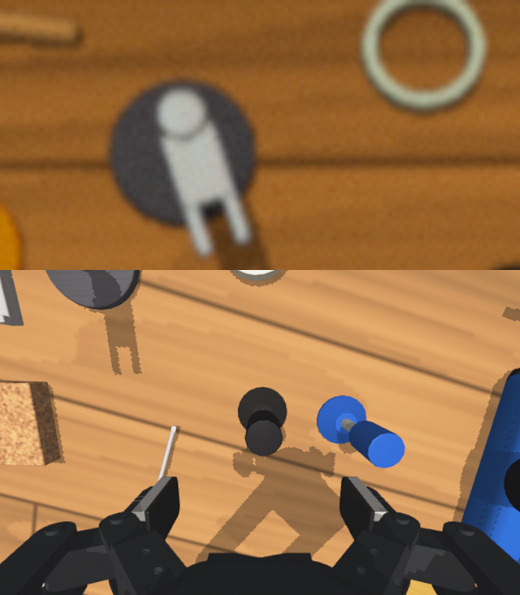

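The hook now points back at the robot, with its hub at (315.75,168.25) and tip midpoint at (325.75,201) in the top view. The wrist view shows the lifter top at (325,205.5), midway between the fingers.

Run:
```python
from h import *
from scipy.spatial.transform import Rotation as R
g=ray('wrist',324.9,205.5,.141);h=ray('top',315.75,168.25,.17);t=ray('top',325.75,201,.167)
print('grip',g,'hub',h,'tip',t,np.degrees(np.arctan2(*(t-h)[1::-1])),np.linalg.norm((t-h)[:2]))
s=st();Rm=R.from_quat(s['orientation']).as_matrix();print(Rm.T@(g-s['ee_pos']),np.arctan2(Rm[1,0],Rm[0,0]))
```

```text
grip [ 0.48721276 -0.27884071  0.141     ] hub [ 0.60501394 -0.03452805  0.17      ] tip [ 0.51788192 -0.06000875  0.167     ] -163.69908710500553 0.09078135724575914
t 11.55 p [ 0.4832 -0.2766  0.2517] q [ 9.897e-01  1.435e-01 -3.000e-04 -2.000e-04] F [-0.3  0.3  0.8] M [-0.04 -0.03 -0.01] j [-0.523  0.253  1.785 -0.     1.105  0.76 ] w 0.9952901114209609 0.0
[0.00328951 0.00330325 0.11068243] 0.2879092983008314
```

{"name": "send_rows", "arguments": {
  "commands": [0.003,0.003,0.04,0,0,0,0,0.05,0,0,0,0,0.034,0,0,0,0,0,0,150,0,0,0,0,150,0,0,0,0,150,0,0,0,0,200,0,0,0,0,200],
  "grip_force": 35
}}

```text
t: 12.55
ee_pos: [0.488, -0.2792, 0.13]
orientation: [0.99, 0.142, 0.001, 0.001]
contact_force: [-0.9, 2.0, 6.7]
gripper_width: 0.388
finger_force: 34.7
```

{"name": "send_rows", "arguments": {
  "commands": [0,0,0,0,200,0,0,-0.005,0,200,0,0,-0.02,0,200,0,0,-0.04,0,200,0,0,-0.04,0,200,0,0,0,0,200]
}}

```text
t: 13.3
ee_pos: [0.4887, -0.28, 0.2369]
orientation: [0.99, 0.141, 0.003, 0.002]
contact_force: [-0.2, -0.7, -3.1]
gripper_width: 0.388
finger_force: 35.5
```

Run:
```python
from h import *
s=st();im=snap('wrist','w4.png');si=snap('side','s4.png')
b=cv2.resize(im,(480,300));a=cv2.resize(si[60:260,250:410],(240,300))
cv2.imwrite('pics/c4.png',np.hstack([b,a])[:,:,::-1])
p=s['ee_pos'];print([proj('side',p+[0,0,d]) for d in(-.006,.014,-.12)])
```

```text
t 13.3 p [ 0.4887 -0.28    0.2369] q [0.9899 0.1415 0.0025 0.002 ] F [-0.2 -0.7 -3.1] M [ 0.   -0.02  0.03] j [-0.523  0.274  1.791 -0.     1.069  0.764] w 0.3882678098348416 35.483418703079224
[array([362.69504844, 115.89793432]), array([363.17949681, 108.34611235]), array([360.0962906 , 156.40866291])]
```

View pics/c4.png

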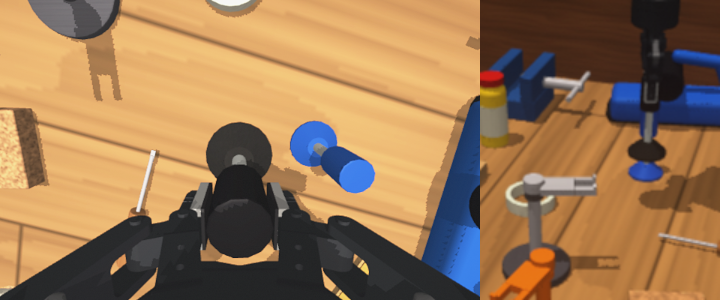

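The lifter is held upright between the pads. Its grip top is at about (320,304) in the wrist view and its cup at about (319,207).

Run:
```python
from h import *
from scipy.spatial.transform import Rotation as R
s=robot.read_state();p=s['ee_pos'];Rm=R.from_quat(s['orientation']).as_matrix()
for u,v,z in((320,304,.248),(318.7,206.7,.12)): print(Rm.T@(ray('wrist',u,v,z)-p))
print('tool axes',Rm.round(4).tolist())
hub=np.array([.6042,-.0343]);a=np.radians(196.3);d=np.array([np.cos(a),np.sin(a)])
print(proj('top',[*(hub+.0685*d),.162]))
for r in(.0665,.0685,.155):
    q=np.append(hub+r*d,p[2]);print(r,q,Rm.T@(q-p))
```

```text
[ 0.00106035 -0.0006882  -0.0146619 ]
[ 0.00166093 -0.00118601  0.11333809]
tool axes [[0.96, 0.2801, 0.0003], [0.2801, -0.96, -0.0002], [0.0002, 0.0003, -1.0]]
[323.17640944 193.51501342]
0.0665 [ 0.54037295 -0.05296434  0.23333808] [ 1.14630295e-01 -2.01855062e-01 -3.69574702e-05]
0.0685 [ 0.53845334 -0.05352567  0.23333808] [ 1.12630296e-01 -2.01853815e-01 -3.74167340e-05]
0.155 [ 0.45543018 -0.07780334  0.23333808] [ 2.61303150e-02 -2.01799871e-01 -5.72798910e-05]
```

{"name": "send_rows", "arguments": {
  "commands": [0.005,-0.03,0,0,200,0.005,-0.04,0,0,200,0.005,-0.045,0,0,200,0.005,-0.045,0,0,200,0.005,-0.03,0,0,200,0,-0.011,0.003,0,200,0,0,0,0,200,0,0,0,0,200]
}}

```text
t: 14.4
ee_pos: [0.4549, -0.0798, 0.2299]
orientation: [0.99, 0.141, -0.0, 0.0]
contact_force: [0.1, -0.9, -2.9]
gripper_width: 0.388
finger_force: 35.8
```

Run:
```python
from h import *
from scipy.spatial.transform import Rotation as R
s=st();im=snap('wrist','w5.png');si=snap('side','s5.png')
b=im[0:400,120:520];a=cv2.resize(si[90:260,230:400],(400,400),interpolation=cv2.INTER_CUBIC)
cv2.imwrite('pics/c5.png',np.hstack([b,a])[:,:,::-1])
hub=np.array([.6042,-.0343]);a=np.radians(196.3);d=np.array([np.cos(a),np.sin(a)]);n=np.array([-d[1],d[0]])
for r,z in((0,.17),(.093,.167),(.06,.162)): print(r,[proj('wrist',[*(hub+r*d+k*n),z]).round(1).tolist() for k in(-.009,0,.009)])
```

```text
t 14.4 p [ 0.4549 -0.0798  0.2299] q [ 9.900e-01  1.412e-01 -3.000e-04  1.000e-04] F [ 0.1 -0.9 -2.9] M [-0.05 -0.04  0.01] j [-0.177  0.128  1.997 -0.     1.017  1.111] w 0.387819306181777 35.82082450389862
0 [[296.5, -91.2], [316.4, -91.2], [336.3, -91.3]]
0.093 [[300.3, 121.0], [317.2, 121.0], [334.0, 120.9]]
0.06 [[299.8, 55.7], [317.0, 55.7], [334.2, 55.6]]
```

View pics/c5.png

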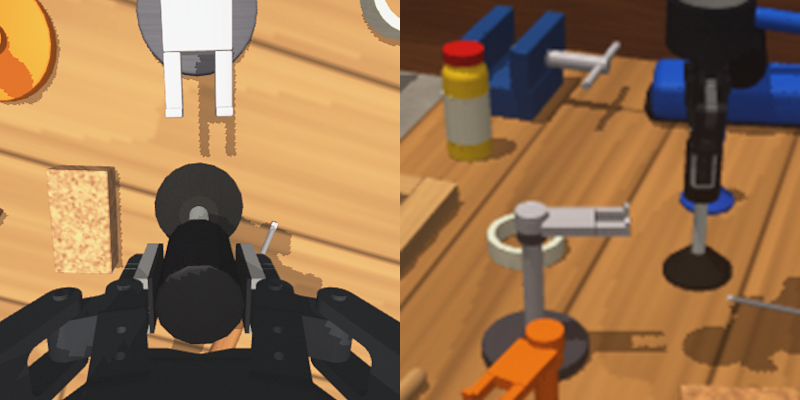

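In the wrist crop, the slot edges at about 182 and 216 put its centre at 199. The lifter neck and grip are centred at about 199–200, so they are lined up and I can slide in.

{"name": "send_rows", "arguments": {
  "commands": [0.02,0,0,0,200,0.02,0,0,0,200,0.015,0,0,0,200,0.01,0,0,0,200,0,0,0,0,200]
}}

```text
t: 15.12
ee_pos: [0.5178, -0.0605, 0.2301]
orientation: [0.99, 0.142, -0.0, -0.0]
contact_force: [-0.8, -0.3, -2.7]
gripper_width: 0.388
finger_force: 35.7
```

{"name": "send_rows", "arguments": {
  "commands": [0.008,0,0,0,200,0.006,0,0,0,200,0.004,0,0,0,200,0,0,0,0,200]
}}

```text
t: 15.62
ee_pos: [0.5347, -0.0557, 0.2303]
orientation: [0.99, 0.141, 0.0, 0.0]
contact_force: [0.5, -0.2, -1.5]
gripper_width: 0.388
finger_force: 35.7
```

{"name": "send_rows", "arguments": {
  "commands": [0.0015,0,0,0,200,0,0,0,0,200]
}}

```text
t: 15.88
ee_pos: [0.5359, -0.0553, 0.2303]
orientation: [0.99, 0.141, 0.0, -0.0]
contact_force: [-0.2, -0.5, -2.5]
gripper_width: 0.391
finger_force: 35.7
```

{"name": "send_rows", "arguments": {
  "commands": [0.0015,0,0,0,200,0,0,0,0,200]
}}

```text
t: 16.12
ee_pos: [0.5375, -0.0549, 0.2303]
orientation: [0.99, 0.141, 0.0, 0.0]
contact_force: [0.6, -1.2, -2.4]
gripper_width: 0.388
finger_force: 35.7
```

{"name": "send_rows", "arguments": {
  "commands": [0.001,0,0,0,200,0,0,0,0,200]
}}

```text
t: 16.38
ee_pos: [0.5385, -0.0546, 0.2303]
orientation: [0.99, 0.141, 0.0, 0.0]
contact_force: [0.1, -1.0, -2.5]
gripper_width: 0.39
finger_force: 35.7
```

{"name": "send_rows", "arguments": {
  "commands": [0.001,0,0,0,200,0,0,0,0,200]
}}

```text
t: 16.62
ee_pos: [0.5394, -0.0543, 0.2303]
orientation: [0.99, 0.141, 0.0, 0.0]
contact_force: [-0.3, -0.4, -2.5]
gripper_width: 0.39
finger_force: 35.7
```

{"name": "send_rows", "arguments": {
  "commands": [0.001,0,0,0,200,0,0,0,0,200]
}}

```text
t: 16.88
ee_pos: [0.5404, -0.0541, 0.2303]
orientation: [0.99, 0.141, 0.0, -0.0]
contact_force: [0.7, -0.7, -2.1]
gripper_width: 0.39
finger_force: 35.7
```

{"name": "send_rows", "arguments": {
  "commands": [0.001,0,0,0,200,0,0,0,0,200]
}}

```text
t: 17.12
ee_pos: [0.5413, -0.0537, 0.2303]
orientation: [0.99, 0.141, 0.0, -0.0]
contact_force: [0.8, 0.1, -2.6]
gripper_width: 0.386
finger_force: 35.7
```

{"name": "send_rows", "arguments": {
  "commands": [0.001,0,0,0,200,0,0,0,0,200]
}}

```text
t: 17.38
ee_pos: [0.5423, -0.0535, 0.2303]
orientation: [0.99, 0.141, 0.0, -0.0]
contact_force: [0.2, -0.3, -2.8]
gripper_width: 0.386
finger_force: 35.7
```

{"name": "send_rows", "arguments": {
  "commands": [0.001,0,0,0,200,0,0,0,0,200]
}}

```text
t: 17.62
ee_pos: [0.5433, -0.0532, 0.2303]
orientation: [0.99, 0.141, 0.0, -0.0]
contact_force: [0.2, 0.2, -2.9]
gripper_width: 0.387
finger_force: 35.7
```

{"name": "send_rows", "arguments": {
  "commands": [0.001,0,0,0,200,0,0,0,0,200]
}}

```text
t: 17.88
ee_pos: [0.5442, -0.0529, 0.2303]
orientation: [0.99, 0.141, 0.0, 0.0]
contact_force: [0.2, 0.1, -2.9]
gripper_width: 0.388
finger_force: 35.7
```

Run:
```python
from h import *
s=st();im=snap('wrist','w6.png');si=snap('side','s6.png')
b=im[0:400,120:520];a=cv2.resize(si[130:240,250:360],(400,400),interpolation=cv2.INTER_CUBIC)
cv2.imwrite('pics/c6.png',np.hstack([b,a])[:,:,::-1])
```

```text
t 17.875 p [ 0.5442 -0.0529  0.2303] q [0.9899 0.1414 0.     0.    ] F [ 0.2  0.1 -2.9] M [0.04 0.01 0.03] j [-0.1    0.26   1.828  0.     1.054  1.187] w 0.38784944737434635 35.73366701602936
```

View pics/c6.png

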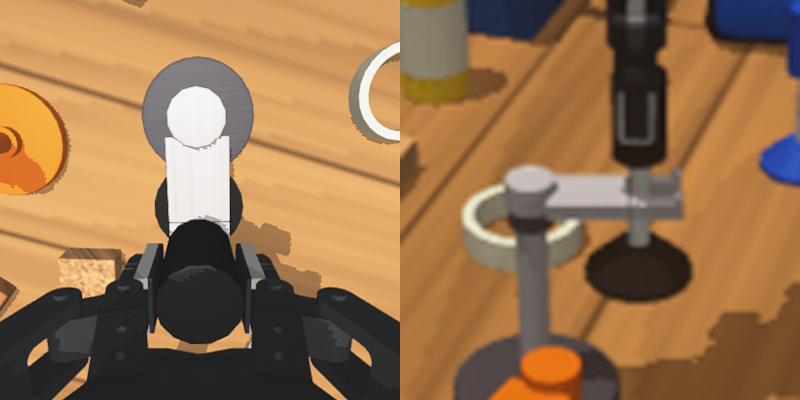

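The neck is between the prongs. The hub centre is at about (316,117) in the full wrist image, so I'll fit the hub and lifter positions from this view.

Run:
```python
from h import *
from scipy.spatial.transform import Rotation as R
im=cv2.imread('pics/w6.png')
g=im.min(2); m=((g>200)*255).astype('uint8')
print('row extents',[(v,120+np.where(m[v,120:420])[0].min(),120+np.where(m[v,120:420])[0].max()) for v in(100,117,160,180,200)])
ys,xs=np.where(m[80:146,280:360]);print('hub rows',ys.min()+80)
hub=ray('wrist',316,117,.17);print('hub',hub)
s=robot.read_state();p=s['ee_pos'];Rm=R.from_quat(s['orientation']).as_matrix()
print('hub in tool',Rm.T@(hub-p))
gb=p[2]-.045
top=ray('wrist',319.7,304,gb+.056);cup=ray('wrist',319.2,205,gb-.075)
print('grip top, cup in tool',Rm.T@(top-p),Rm.T@(cup-p))
print('slot end proj', [proj('wrist',p+Rm@np.array([x,0,p[2]-.162])) for x in(.0,.006,.0085,.0125)])
```

```text
row extents [(100, np.int64(292), np.int64(340)), (117, np.int64(288), np.int64(344)), (160, np.int64(286), np.int64(348)), (180, np.int64(288), np.int64(348)), (200, np.int64(289), np.int64(348))]
hub rows 86
hub [ 0.6058243  -0.03228808  0.17      ]
hub in tool [ 0.06501532 -0.0025425   0.06027583]
grip top, cup in tool [-0.00120764 -0.00077425 -0.01099995] [ 0.00115016 -0.00080136  0.11999999]
slot end proj [array([320.64213984, 229.35330817]), array([320.65251188, 219.79203879]), array([320.65688242, 215.76314753]), array([320.66393603, 209.2609065 ])]
```

{"name": "send_rows", "arguments": {
  "commands": [0.001,0,0,0,200,0,0,0,0,200]
}}

```text
t: 18.23
ee_pos: [0.5448, -0.0527, 0.2302]
orientation: [0.99, 0.141, -0.0, 0.0]
contact_force: [-1.4, -0.3, -1.8]
gripper_width: 0.388
finger_force: 35.8
```

{"name": "send_rows", "arguments": {
  "commands": [0.001,0,0,0,200,0,0,0,0,200]
}}

```text
t: 18.48
ee_pos: [0.5453, -0.0525, 0.2301]
orientation: [0.99, 0.141, -0.001, 0.0]
contact_force: [-4.5, -1.9, -0.8]
gripper_width: 0.385
finger_force: 35.9
```

{"name": "send_rows", "arguments": {
  "commands": [0.001,0,0,0,200,0,0,0,0,200]
}}

```text
t: 18.73
ee_pos: [0.5462, -0.0522, 0.23]
orientation: [0.99, 0.141, -0.001, -0.0]
contact_force: [-5.9, -1.8, 0.2]
gripper_width: 0.385
finger_force: 36.0
```

{"name": "send_rows", "arguments": {
  "commands": [-0.003,0,0,0,200,0,0,0.008,0,200,0,0,0.006,0,200,0,0,0.003,0,200,0,0,0,0,200]
}}

```text
t: 19.35
ee_pos: [0.5441, -0.0529, 0.2129]
orientation: [0.99, 0.141, -0.0, -0.0]
contact_force: [0.5, 0.8, -1.7]
gripper_width: 0.39
finger_force: 35.8
```

{"name": "send_rows", "arguments": {
  "commands": [0,0,0.002,0,200,0,0,0,0,200]
}}

```text
t: 19.6
ee_pos: [0.5441, -0.0529, 0.2112]
orientation: [0.99, 0.141, -0.0, -0.0]
contact_force: [0.3, -0.2, -3.1]
gripper_width: 0.391
finger_force: 35.8
```

{"name": "send_rows", "arguments": {
  "commands": [0,0,0.001,0,200,0,0,0,0,200]
}}

```text
t: 19.85
ee_pos: [0.5441, -0.0529, 0.2103]
orientation: [0.99, 0.141, -0.0, -0.0]
contact_force: [-0.6, 0.6, -1.7]
gripper_width: 0.389
finger_force: 35.8
```

{"name": "send_rows", "arguments": {
  "commands": [0,0,0.001,0,200,0,0,0,0,200]
}}

```text
t: 20.1
ee_pos: [0.5441, -0.0529, 0.2092]
orientation: [0.99, 0.141, -0.0, -0.0]
contact_force: [-0.0, -0.7, -2.3]
gripper_width: 0.384
finger_force: 35.8
```

{"name": "send_rows", "arguments": {
  "commands": [0,0,0.001,0,200,0,0,0,0,200]
}}

```text
t: 20.35
ee_pos: [0.5441, -0.0529, 0.2082]
orientation: [0.99, 0.141, -0.0, -0.0]
contact_force: [0.8, -0.7, -1.2]
gripper_width: 0.39
finger_force: 35.8
```

{"name": "send_rows", "arguments": {
  "commands": [0,0,0.0008,0,200,0,0,0,0,200]
}}

```text
t: 20.6
ee_pos: [0.5441, -0.053, 0.2074]
orientation: [0.99, 0.141, -0.0, 0.0]
contact_force: [-0.1, -0.2, -2.7]
gripper_width: 0.389
finger_force: 35.8
```

{"name": "send_rows", "arguments": {
  "commands": [0,0,0.0008,0,200,0,0,0,0,200]
}}

```text
t: 20.85
ee_pos: [0.5442, -0.0529, 0.2068]
orientation: [0.99, 0.141, 0.0, 0.0]
contact_force: [-0.8, 0.3, 0.2]
gripper_width: 0.388
finger_force: 35.8
```

{"name": "send_rows", "arguments": {
  "commands": [0,0,0.0008,0,200,0,0,0,0,200]
}}

```text
t: 21.1
ee_pos: [0.5441, -0.053, 0.2062]
orientation: [0.99, 0.141, 0.0, 0.0]
contact_force: [-2.9, -1.0, 4.4]
gripper_width: 0.39
finger_force: 36.2
```

{"name": "send_rows", "arguments": {
  "commands": [0,0,-0.0006,0,200,0,0,0,0,150,0,0,0,0,145,0,0,0,0,135,0,0,0,0,120,0,0,0,0,100,0,0,0,0,90,0,0,0,0,90],
  "grip_force": 20
}}

```text
t: 22.1
ee_pos: [0.5441, -0.0529, 0.2065]
orientation: [0.99, 0.141, -0.0, -0.0]
contact_force: [-0.5, 0.0, 0.6]
gripper_width: 0.649
finger_force: 0.0
```

Run:
```python
from h import *
s=st();im=snap('wrist','w7.png');si=snap('side','s7.png')
b=im[0:400,120:520];a=cv2.resize(si[130:240,250:360],(400,400),interpolation=cv2.INTER_CUBIC)
cv2.imwrite('pics/c7.png',np.hstack([b,a])[:,:,::-1])
```

```text
t 22.1 p [ 0.5441 -0.0529  0.2065] q [ 0.9899  0.1414 -0.     -0.    ] F [-0.5  0.   0.6] M [ 0.06 -0.04 -0.02] j [-0.1    0.287  1.85   0.     1.004  1.187] w 0.6489503637732427 0.0
```

View pics/c7.png

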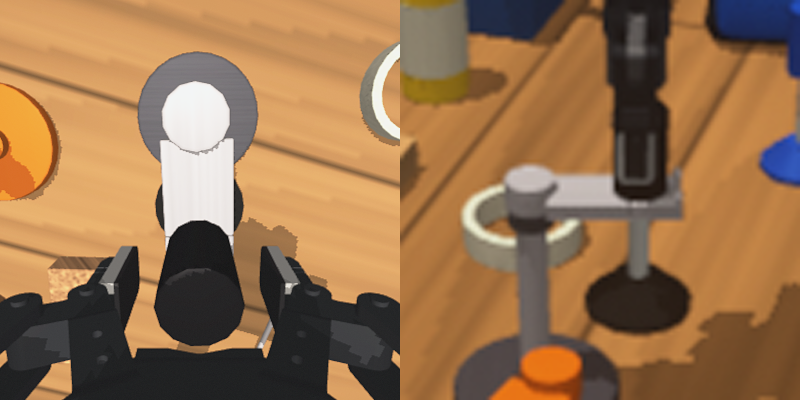

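The fingers are clear and the grip sits flat on the prongs, behind the tips. I'll retreat straight up and check.

{"name": "send_rows", "arguments": {
  "commands": [0,0,-0.01,0,90,0,0,-0.03,0,90,0,0,-0.05,0,90,0,0,-0.05,0,90,-0.05,0,0,0,90,-0.06,0,0,0,90,-0.06,0,0,0,90,0,0,0,0,90]
}}

```text
t: 23.2
ee_pos: [0.3777, -0.101, 0.3472]
orientation: [0.99, 0.14, 0.0, 0.0]
contact_force: [0.7, -0.3, 1.0]
gripper_width: 0.649
finger_force: 0.0
```

Run:
```python
from h import *
s=st();t=snap('top','t8.png');si=snap('side','s8.png')
a=cv2.resize(t[140:240,270:370],(400,400),interpolation=cv2.INTER_CUBIC);b=cv2.resize(si[130:240,250:360],(400,400),interpolation=cv2.INTER_CUBIC)
cv2.imwrite('pics/c8.png',np.hstack([a,b])[:,:,::-1])
```

```text
t 23.2 p [ 0.3777 -0.101   0.3472] q [9.901e-01 1.405e-01 2.000e-04 3.000e-04] F [ 0.7 -0.3  1. ] M [-0.03 -0.04 -0.01] j [-0.265 -0.12   1.971 -0.     1.29   1.024] w 0.6486922180106932 0.0
```

View pics/c8.png

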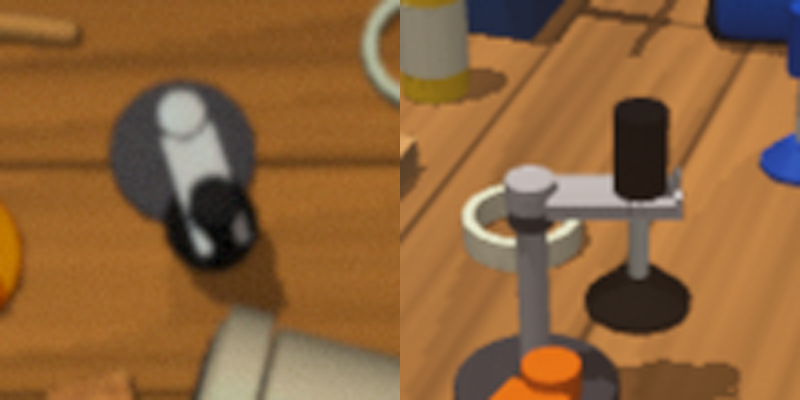

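The lifter hangs upright, and the prong tip is still at (203,250) in the top crop, so the hook hasn't moved.

```bash
python3 -c "
from cell import robot
print(robot.job_done())"
```

```text
the job is handed in; nothing more can be done
None
```

I swung the hook onto its stop with a measured push peaking at about 17 N, hung the lifter upright at the end of the slot with its grip flat on both prongs, and handed the job in after about 23 s.

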